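# Collect the closed sample containers into the well tray

### The job

Put the four closed amber containers into the red-well tray, each standing upright in the well made for it: the jar in the wide round well, the square bottle in the square well, the tube in the middle-sized round well and the slim vial in the smallest round well. Keep them upright on the way and set them down rather than dropping them. The open jar and the open tube, which have no caps, are for washing up: leave them standing where they are.

Things in the scene. Friction and masses are not known exactly. Their poses are not given: they have to be found in the camera images.
- jar: closed wide-mouth jar: amber, round, 52 mm across, with a white ribbed screw lid 54 mm across from 45 mm up to its top at 62 mm. Loose, about 140 g, stands upright. Origin at the centre of its underside, z up its axis
- bottle: closed square bottle: amber body 40 x 40 mm up to 58 mm, conical shoulder, then a round white screw cap 29 mm across from 66 mm up to its top at 88 mm. Loose, about 110 g, stands upright at any yaw. Origin at the centre of its underside, x and y square to its flat sides, z up
- tube: closed flat-bottomed sample tube: amber, round, 30 mm across, with a white screw cap 33 mm across from 69 mm up to its top at 90 mm. Loose, about 60 g, stands upright. Origin at the centre of its underside, z up its axis
- vial: closed slim vial: amber, round, 22 mm across, with a white cap 21 mm across from 58 mm up to its top at 75 mm. Loose, about 35 g, stands upright. Origin at the centre of its underside, z up its axis
- open_jar: the look-alike of the jar without its lid: amber, 52 mm across, open mouth 47 mm across at 58 mm height, hollow and empty. To be left. Origin at the centre of its underside, z up
- open_tube: the look-alike of the tube without its cap: amber, 30 mm across, open mouth 27 mm across at 86 mm height, hollow and empty. To be left. Origin at the centre of its underside, z up
- well_jar: red printed block 80 x 80 x 30 mm with one wide round well, 66 mm across, 24 mm deep, for the jar. Four such blocks stand fixed, two by two at 82 mm spacing in any order, in a fixed low grey tray. Origin at the centre of the block's underside (4 mm above the bench), x and y square to its sides, z up; well floor 6 mm, rim 30 mm above the origin
- well_bottle: red block like well_jar's, with one square well 54 x 54 mm, its sides along the block's sides, 24 mm deep, for the square bottle. Origin and heights as for well_jar. The tray round the blocks is 174 x 174 mm, its rim 20 mm high; wire carrying grips 24 mm high reach 19 mm beyond it on two opposite sides
- well_tube: red block like well_jar's, with one middle-sized round well 44 mm across and 24 mm deep, for the tube. Origin and heights as for well_jar
- well_vial: red block like well_jar's, with one small round well 34 mm across and 24 mm deep, for the slim vial. Origin and heights as for well_jar
Not all that is in view belongs to the job. Leave any blue look-alike of the tube alone.

How it is judged (in metres and radians):
At the end, for the whole second after the job is handed in: Jar, bottle, tube and vial each stand upright (within 7 degrees) on the floor of their own well (underside within 4 mm of the well's floor, axis within 12 mm of the well's), at rest and let go; the open jar and open tube stand upright within 30 mm of where they were (horizontal distance between jar and well_jar below 0.012 m and z of jar in the frame of well_jar between 0.002 and 0.01 m and angle between each of jar, bottle, tube, vial, open_jar, open_tube's own z axis and vertical below 0.12 rad and linear speed of each of jar, bottle, tube, vial below 0.02 m/s and angular speed of each of jar, bottle, tube, vial below 0.2 rad/s and horizontal distance between bottle and well_bottle below 0.012 m and z of bottle in the frame of well_bottle between 0.002 and 0.01 m and horizontal distance between tube and well_tube below 0.012 m and z of tube in the frame of well_tube between 0.002 and 0.01 m and horizontal distance between vial and well_vial below 0.012 m and z of vial in the frame of well_vial between 0.002 and 0.01 m and distance of each of open_jar, open_tube from where it was at the start of the episode below 0.03 m); the robot touches nothing.
It fails at once if an open look-alike is moved more than 30 mm or knocked over (distance of any of open_jar, open_tube from where it was at the start of the episode above 0.03 m or angle between any of open_jar, open_tube's own z axis and vertical above 0.7 rad).
It fails at once if a closed container is tipped over (more than 50 degrees) (angle between any of jar, bottle, tube, vial's own z axis and vertical above 0.87 rad).
It fails at once if a closed container is dropped: it falls free by more than about 25 mm ((linear speed of jar above 0.7 m/s and contact force between the fingers and jar below 0.05 N) or (linear speed of bottle above 0.7 m/s and contact force between the fingers and bottle below 0.05 N) or (linear speed of tube above 0.7 m/s and contact force between the fingers and tube below 0.05 N) or (linear speed of vial above 0.7 m/s and contact force between the fingers and vial below 0.05 N)).
It also fails if it takes over 96 s, if anything falls off the work surface, if the arm or the gripper's body presses on something with over 40 N, if the wrist force passes 120 N, or if a joint passes its speed limit or range.

### The arm

A 6-joint arm with a two-finger parallel gripper is mounted at the origin on the work surface. World frame = base frame: x ahead of the robot, y to its left, z up, the work surface at z = 0. Lengths are in mm, angles in rad, forces in N, time in s.
With the tool pointing down it reaches from about 350 to 875 mm from the base axis. Payload 4.2 kg.
Tool frame: the origin (TCP) lies at the very end of the fingers, on their centre line; the grasp point (between the pads) lies 19 mm behind it; z points along the fingers, y is the line along which they close (so a half turn about z gives the same grasp; the last joint's range is limited). The gripper opens to 85 mm and grips with 20 to 120 N. Pads are 22 mm wide; open, the fingers measure 114 mm over their backs; the gripper's body (76 mm by 85 mm) begins 54 mm behind the grasp point. The pads swing forward as they close: fully open they stand 13 mm farther back than shut.
Start: joints at [1.441, 0.385, 0.008, 0, -1.194, -0.259], TCP at [236.891, 578.344, 231.312] pointing down, gripper open.
Joint ranges: [-3.14, 3.14], [-1.21, 2.06], [-1.07, 1.41], [-3.16, 2.05], [-2.99, -0.16], [-3.1, 3.1]. Speed limits (rad/s): [2.79, 2.79, 3.14, 3.14, 3.14, 3.14].

### API

Orientations are given as a unit quaternion [x, y, z, w].
In Python, from bench import arm gives the robot as it stands.
- The arm moves only by the tool servo_tool, never from a script. Its argument "rows" is a list that holds one entry, the list of rows, each a list of 7 numbers: the finger opening in mm, from 0 to 85.4, then the shift along the tool's x, y, z in mm, then the turn, a rotation vector about the tool's x, y, z in rad. A call has 1 to 10 rows; each row is the pose to reach, as a shift and turn from the pose commanded when the call began, along the tool's axes at that moment; what a row does not reach only later rows make up. A row lasts 1/8 s, in which the tool goes at most 62.5 mm and 10.7 degrees, less where a joint would pass 70% of its speed; a pose out of reach is approached as far as the arm can. A call with a gripper value outside its range is refused whole. The fingers move at their own pace and stop on an object; the grip force is fixed at half the most. Time passes only in rows, so rows that repeat a pose let the fingers close. It gives the time, the measured TCP pose, the force, the opening and the grip force at its end, in the units of the state.
- arm.read_state(): the state, without advancing time (a new reading comes with each control period).
- arm.get_image(name): name is "scene" or "top" or "wrist"; returns the picture (420x560x3 uint8, red, green, blue); there is no depth.
- arm.camera_params(name): a dict with "intrinsics" (3x3 intrinsics, pixels), "R" (3x3) and "t" (3): a world point X has camera coordinates R X + t. Camera axes: x right, y down, z forward; pixel columns grow to the right and rows downward; lengths in mm; the calibration is good to about 2 mm. A picture is of the moment at which its call begins: read the wrist's pose just before it. camera_params takes no time and is no camera call; for the wrist camera it gives the pose at the moment of the call.
- arm.job_done(): hands the job in; it is judged then, once.
The state is a dict: "clock": time; "joints": joint angles; "joint_vel": joint speeds; "joint_efforts": joint torques, N m; "position": TCP position; "ee_rot": TCP orientation; "contact_force": force on the tool from outside, world axes, zero at the start; "wrist_torque": the same for the moment, N m; "gripper_width": finger opening in mm; "grasp_force": force on a finger pad.
Only numpy, scipy, OpenCV 4.12 (cv2) and the standard library are available. Lean on these libraries where they do the work, as an engineer would, in place of code of your own. Each camera call takes 0.05 s, during which the arm holds its last target. There are 200 camera calls.

## Working session

There is one attempt and no reset: what is moved stays moved. The work goes in short steps, Python scripts to look and compute and a tool call to move; the robot and the scene stay as the last step left them, time stands still between calls to the robot, and variables do not carry over. Pictures are saved under pics/ and viewed, at most 14 in all, crops included, and the job is handed in when it is done.

Besides the shell and the picture viewer there is one more tool, called after "Emit:" as name([rows], argument=value, ...), one row to a line, values as JSON. servo_tool: Moves the arm, as the interface text tells. Its arguments: {"type":"object","properties":{"rows":{"type":"array"}},"required":["rows"]}

```bash
mkdir -p pics; ls
python3 - <<'E'
from bench import arm
import cv2
s=arm.read_state(); print(s)
for n in ("top","scene","wrist"):
    p=arm.camera_params(n); print(n,p["intrinsics"],p["R"],p["t"])
    im=arm.get_image(n); cv2.imwrite(f"pics/{n}0.png",im[:,:,::-1])
E
```

```text
pics
{'clock': 0.0, 'joints': array([ 1.44058816e+00,  3.85542700e-01,  6.64028687e-03, -4.78227057e-04,
       -1.19398384e+00, -2.58600418e-01]), 'joint_vel': array([ 0.0005429 , -0.00031527,  0.00112876, -0.00050485, -0.00016791,
        0.00042573]), 'joint_efforts': array([-5.43332699e-04, -3.92287731e+01,  1.88401973e+01,  4.18617100e+00,
       -4.64837343e-03, -9.05699835e-07]), 'position': array([236.69674821, 577.82779759, 230.23867766]), 'ee_rot': array([ 9.81145318e-01, -1.93268528e-01, -1.54751392e-04,  1.05706958e-03]), 'contact_force': array([0.16859415, 0.68688052, 0.1208    ]), 'wrist_torque': array([ 0.05349383, -0.04922853,  0.05335547]), 'grasp_force': 0.0, 'gripper_width': 85.45289080888249}
top [[427.81860238   0.         282.30111623]
 [  0.         427.81860238 213.83264633]
 [  0.           0.           1.        ]] [[ 0.01393789 -0.99985969 -0.00929136]
 [-0.98386125 -0.01205589 -0.17852644]
 [ 0.17838938  0.01162969 -0.98389124]] [  -1.71629435  518.73744503 1125.83836207]
scene [[530.2768818    0.         287.79955605]
 [  0.         530.2768818  208.43240992]
 [  0.           0.           1.        ]] [[-0.34676939  0.93794584 -0.00293003]
 [ 0.61542283  0.2251693  -0.75534994]
 [-0.70781758 -0.26373545 -0.6553151 ]] [ 166.03668514 -292.776778   1515.00746664]
wrist [[342.63630979   0.         284.56136526]
 [  0.         342.63630979 210.05228279]
 [  0.           0.           1.        ]] [[-0.37928587 -0.92527683  0.00223947]
 [-0.88771839  0.36457053  0.28114834]
 [-0.26095649  0.10464757 -0.95966171]] [623.92030269 -34.75989914 379.23020671]
```

View pics/top0.png

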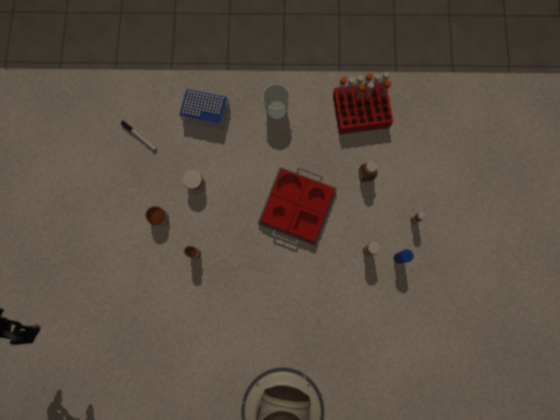

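View pics/scene0.png

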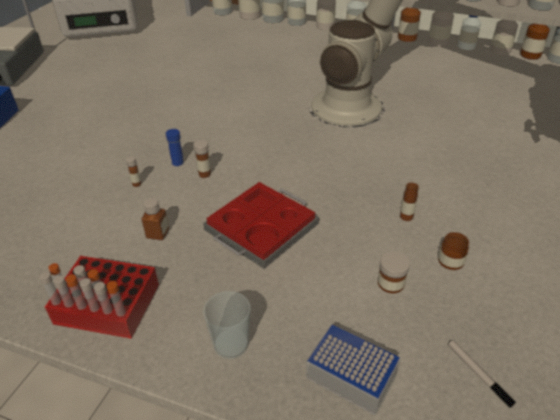

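Top view shows: closed jar (193,181), open jar (156,215), open tube (191,252), bottle (369,172), vial (419,217), tube (372,249), blue tube (404,257), tray (297,206). Wells: wide (289,187), middle (317,195), square (306,219), small (279,212).

```bash
cat > h.py <<'E'
import numpy as np, cv2
from bench import arm
def ray(p,uv,z):
    K,R,t=(np.array(p[k]) for k in("intrinsics","R","t"))
    d=R.T@np.linalg.solve(K,[uv[0],uv[1],1.]); c=-R.T@t
    return c+d*(z-c[2])/d[2]
def proj(p,X):
    K,R,t=(np.array(p[k]) for k in("intrinsics","R","t"))
    q=K@(R@np.array(X)+t); return q[:2]/q[2]
E
python3 - <<'E'
from h import *
im=cv2.imread("pics/top0.png"); p=arm.camera_params("top")
a=cv2.resize(im[150:265,250:440],None,fx=4,fy=4,interpolation=cv2.INTER_CUBIC)
cv2.imwrite("pics/crop_t.png",a)
hsv=cv2.cvtColor(im,cv2.COLOR_BGR2HSV)
for n,(u,v),h,r in(("jar",(193,181),62,14),("bottle",(371,168),88,9),("tube",(373,247),90,9),("vial",(420,216),75,8)):
    s=hsv[v-r:v+r+1,u-r:u+r+1].astype(int)
    m=((s[...,1]<60)&(s[...,2]>145)).astype(np.uint8)
    k,l,st,c=cv2.connectedComponentsWithStats(m); i=1+st[1:,4].argmax()
    uv=c[i]+[u-r,v-r]; print(n,uv,st[i],ray(p,uv,h).round(1), hsv[v,u])
red=((hsv[...,1]>170)&((hsv[...,0]<6)|(hsv[...,0]>174))&(hsv[...,2]>60)).astype(np.uint8)
red[:155]=0; red[:,:250]=0; red[:,345:]=0
c=max(cv2.findContours(red,0,2)[0],key=cv2.contourArea)
w=np.array([ray(p,q[0],34)[:2] for q in c],np.float32); r=cv2.minAreaRect(w); print("tray",r,cv2.boxPoints(r).round(1))
E
```

```text
Traceback (most recent call last):
ValueError: attempt to get argmax of an empty sequence
```

View pics/crop_t.png

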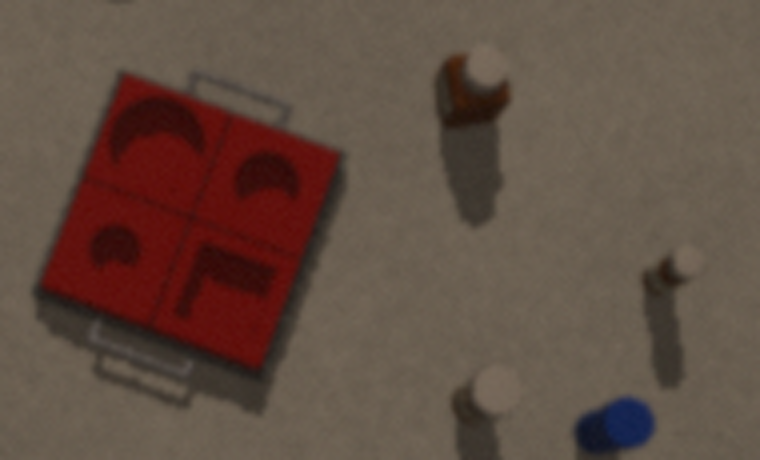

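The crop shows wells clearly (wide top-left, middle top-right, square bottom-right, small bottom-left); caps at full-image bottle (371.7,166), vial (421.5,215.5), tube (374,247.5). The caps are only a bit brighter than the bench, so I threshold relative to it.

Run:
```python
from h import *
im=cv2.imread("pics/top0.png"); p=arm.camera_params("top")
hsv=cv2.cvtColor(cv2.GaussianBlur(im,(3,3),0),cv2.COLOR_BGR2HSV)
for n,(u,v),h,r in(("jar",(193,179),62,16),("bottle",(372,166),88,9),("tube",(374,247),90,9),("vial",(422,215),75,7)):
    s=hsv[v-r:v+r+1,u-r:u+r+1].astype(int)
    bg=np.median(hsv[150:260,:,2]); t=(bg+s[r-1:r+2,r-1:r+2,2].mean())/2
    m=((s[...,2]>t)&(s[...,1]<80)).astype(np.uint8)
    k,l,st,c=cv2.connectedComponentsWithStats(m)
    i=1+st[1:,4].argmax()
    uv=c[i]+[u-r,v-r]; print(n,bg,t,uv,st[i],ray(p,uv,h).round(1), hsv[v,u])
red=((hsv[...,1]>170)&((hsv[...,0]<6)|(hsv[...,0]>174))&(hsv[...,2]>60)).astype(np.uint8)
red[:155]=0; red[:,:250]=0; red[:,345:]=0
c=max(cv2.findContours(red,0,2)[0],key=cv2.contourArea)
w=np.array([ray(p,q[0],34)[:2] for q in c],np.float32); r=cv2.minAreaRect(w); print("tray",r,cv2.boxPoints(r).round(1))
for n,u,h in(("ojar",(156,214),58),("otube",(190,251),86),("blue",(406,255),90)): print(n,ray(p,u,h).round())
```

```text
jar 104.0 111.5 [191.252 177.444] [  6   6  17  18 250] [614.6 256.9  62. ] [ 14  62 119]
bottle 104.0 111.11111111111111 [371.5        165.08064516] [ 5  4  9  9 62] [ 647.6 -233.7   88. ] [ 16  63 118]
tube 104.0 110.72222222222223 [374.43956044 246.37362637] [ 5  3 11 11 91] [ 427.9 -235.9   90. ] [ 14  63 118]
vial 104.0 109.61111111111111 [422.03448276 214.06896552] [ 5  3  6  7 29] [ 517.5 -367.6   75. ] [ 14  64 116]
tray ((547.5892333984375, -36.24853515625), (160.99169921875, 161.86810302734375), 69.70130920410156) [[ 443.8  -83.7]
 [ 595.6 -139.8]
 [ 651.4   11.2]
 [ 499.6   67.3]]
ojar [512. 349.  58.]
otube [410. 244.  86.]
blue [ 407. -317.   90.]
```

View pics/wrist0.png

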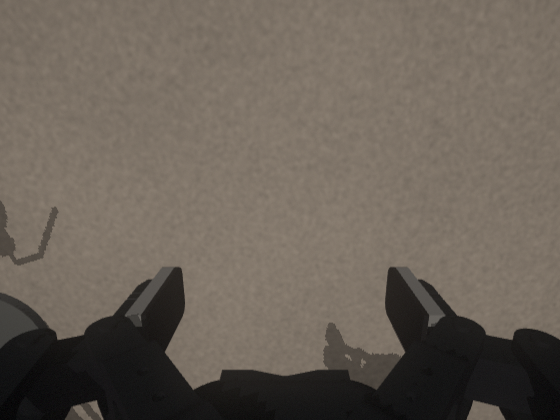

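Wrist view shows only bench and the two fingers (tips at about (170,270) and (398,270)). I write a planner that gives the tool-frame shift to a target.

```bash
cat >> h.py <<'E'
from scipy.spatial.transform import Rotation as Ro
def plan(x,y,z,phi=None):
    """shift in tool axes and turn about tool z from the measured pose"""
    s=arm.read_state(); R=Ro.from_quat(s["ee_rot"]); T=R.as_matrix()
    f=np.arctan2(T[1,0],T[0,0]); d=R.inv().apply(np.array([x,y,z])-s["position"])
    want=Ro.from_euler("z",f if phi is None else phi)*Ro.from_quat([1,0,0,0])
    print("t",round(s["clock"],2),"pos",s["position"].round(1),"phi",round(f,3),"q",s["joints"].round(2),"shift",d.round(1),"rot",(R.inv()*want).as_rotvec().round(3))
E
python3 - <<'E'
from h import *
plan(614.6,256.9,230,-0.388)
p=arm.camera_params("wrist"); print(-p["R"].T@p["t"])
x,y,_=arm.read_state()["position"]
for h in (62,30,0): print(proj(p,[x,y,h]), [proj(p,[x+a*.925,y-a*.379,h]).round() for a in(60,100)])
E
```

```text
t 0.15 pos [236.7 578.  230.5] phi -0.389 q [ 1.44  0.39  0.01 -0.   -1.19 -0.26] shift [471.4 153.8   0.8] rot [ 0.002 -0.    -0.001]
[304.76835808 550.32695247 372.45422979]
[284.14960554 191.97503919] [array([284., 126.]), array([284.,  77.])]
[284.12483773 184.73912466] [array([284., 124.]), array([284.,  80.])]
[284.10527207 179.02302107] [array([284., 123.]), array([284.,  83.])]
```

Emit:
servo_tool([
  [[85,60,20,0,0,0,0],[85,120,40,0,0,0,0],[85,180,60,0,0,0,0],[85,240,80,0,0,0,0],[85,300,98,0,0,0,0],[85,360,118,0,0,0,0],[85,420,137,0,0,0,0],[85,455,149,0,0,0,0],[85,471,154,0,0,0,0],[85,471,154,0,0,0,0]],
])

```text
clock: 1.4
position: [614.5, 256.8, 230.6]
ee_rot: [0.981, -0.194, -0.0, 0.0]
contact_force: [-0.1, 1.4, 0.1]
gripper_width: 84.9
grasp_force: 0.0
```

Run:
```python
from h import *
plan(614.6,256.9,230,-0.388)
cv2.imwrite("pics/w1.png",arm.get_image("wrist")[:,:,::-1])
p=arm.camera_params("wrist"); print(proj(p,[614.6,256.9,62]))
```

```text
t 1.4 pos [614.5 256.8 230.6] phi -0.39 q [ 0.64  0.46  0.12 -0.   -1.24  0.54] shift [ 0.1 -0.1  0.6] rot [ 0.001  0.001 -0.002]
[284.79789791 190.7123255 ]
```

View pics/w1.png

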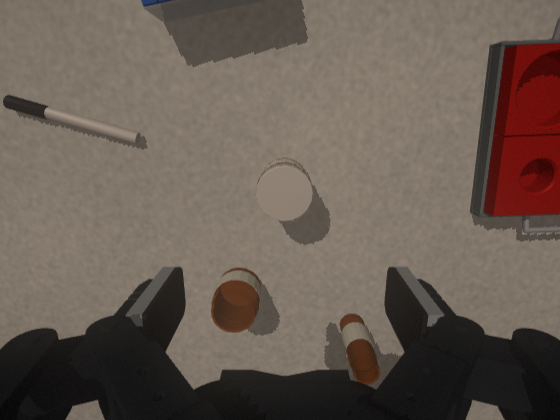

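Jar lid is centred at (285,193), 2 px below the prediction, so the jar is about 2 mm back along tool x. Descend and grip.

Emit:
servo_tool([
  [[85,-2,0,55,0,0,0],[85,-2,0,110,0,0,0],[85,-2,0,160,0,0,0],[85,-2,0,190,0,0,0],[85,-2,0,197,0,0,0],[45,-2,0,197,0,0,0],[45,-2,0,197,0,0,0],[45,-2,0,197,0,0,0],[45,-2,0,197,0,0,0],[45,-2,0,197,0,0,0]],
])

```text
clock: 2.7
position: [613.8, 259.1, 36.9]
ee_rot: [0.981, -0.193, 0.002, -0.002]
contact_force: [-1.5, 0.3, 6.3]
gripper_width: 52.4
grasp_force: 63.3
```

Emit:
servo_tool([
  [[45,0,0,-5,0,0,0],[45,0,0,-15,0,0,0],[45,0,0,-30,0,0,0],[45,0,0,-50,0,0,0],[45,0,0,-70,0,0,0],[45,0,0,-85,0,0,0],[45,0,0,-95,0,0,0],[45,0,0,-100,0,0,0],[45,0,0,-100,0,0,0]],
])

```text
clock: 3.82
position: [612.4, 258.0, 134.2]
ee_rot: [0.981, -0.193, -0.0, 0.0]
contact_force: [-0.1, 0.2, -1.5]
gripper_width: 52.0
grasp_force: 62.8
```

Run:
```python
from h import *
plan(600.2,-12,134,-0.354)
```

```text
t 3.83 pos [612.4 258.  134.2] phi -0.389 q [ 0.64  0.53 -0.02 -0.   -1.03  0.54] shift [9.110e+01 2.545e+02 2.000e-01] rot [ 0.     0.    -0.035]
```

Emit:
servo_tool([
  [[45,6,17,0,0,0,0],[45,18,50,0,0,0,0],[45,34,95,0,0,0,-0.01],[45,50,140,0,0,0,-0.02],[45,66,185,0,0,0,-0.03],[45,79,220,0,0,0,-0.035],[45,87,243,0,0,0,-0.035],[45,91,254,0,0,0,-0.035],[45,91,254,0,0,0,-0.035]],
])

```text
clock: 4.95
position: [600.1, -12.3, 134.0]
ee_rot: [0.984, -0.177, -0.0, 0.0]
contact_force: [-0.9, -0.3, -1.2]
gripper_width: 52.1
grasp_force: 62.9
```

Run:
```python
from h import *
plan(600.2,-12,134,-0.354)
cv2.imwrite("pics/w2.png",arm.get_image("wrist")[:,:,::-1])
p=arm.camera_params("wrist")
for w in((600.2,-12),(571.9,-88.9),(495,-60.4),(523.3,16.5)): print(proj(p,[*w,34]).round(1))
```

```text
t 4.95 pos [600.1 -12.3 134. ] phi -0.355 q [ 0.25  0.43 -0.19 -0.   -0.96  0.97] shift [ 0.  -0.3  0. ] rot [ 0.     0.001 -0.001]
[285.  213.2]
[396. 213.]
[386.6 310.4]
[284.9 310.6]
```

View pics/w2.png

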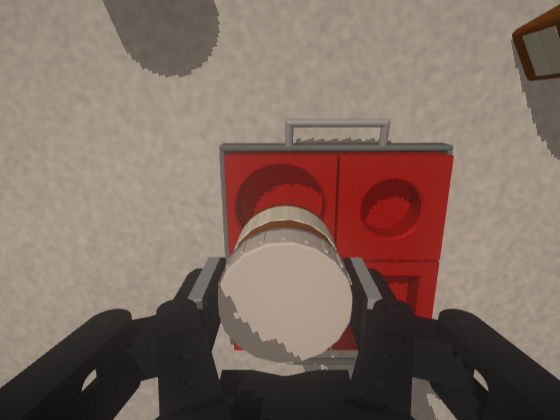

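Jar is held upright, lid centre (285,297). The middle well's rim spans x 360–420, y 177–238; the tray dividers cross near (337,261), the block's far corners at (224,152) and (452,153).

Run:
```python
from h import *
p=arm.camera_params("wrist"); s=arm.read_state()["position"]
for n,u in(("cross",(337,261)),("mid",(390.5,207.5)),("wideL",(235,205)),("wideTop",(281,163)),("cornC",(224,152)),("cornB",(452,153))): print(n,ray(p,u,34).round(1))
print("lid",ray(p,(285,297),160).round(1), s.round(1))
# rim of the middle well: dark shade/edges inside window
im=cv2.imread("pics/w2.png"); w=im[165:255,350:445,2]; 
c=cv2.HoughCircles(cv2.GaussianBlur(w,(3,3),0),cv2.HOUGH_GRADIENT,2,50,param1=60,param2=15,minRadius=25,maxRadius=34)
print(c, ray(p,c[0,0,:2]+[350,165],34))
```

```text
cross [550.2 -36.2  34. ]
mid [577.4 -86.2  34. ]
wideL [618.8  20.2  34. ]
wideTop [636.  -22.2  34. ]
cornC [657.1  12.6  34. ]
cornB [ 600.9 -137.3   34. ]
lid [604.8 -13.5 160. ] [600.3 -11.5 134.1]
[[[43.  43.  30.6]]] [576.37735599 -87.8218952   34.        ]
```

Emit:
servo_tool([
  [[45,1,-1,8,0,0,0],[45,2,-3,22,0,0,0],[45,2,-3,38,0,0,0],[45,2,-3,52,0,0,0],[45,2,-3,62,0,0,0],[45,2,-3,70,0,0,0],[45,2,-3,77,0,0,0],[45,2,-3,82,0,0,0],[45,2,-3,85,0,0,0],[45,2,-3,85,0,0,0]],
])

```text
clock: 6.25
position: [603.4, -9.4, 49.3]
ee_rot: [0.984, -0.176, -0.0, 0.0]
contact_force: [0.2, -0.0, -1.6]
gripper_width: 52.1
grasp_force: 62.9
```

Run:
```python
from h import *
plan(600.2,-12,134,-0.354)
a=arm.get_image("scene"); b=arm.get_image("wrist")
a=cv2.resize(a[150:290,180:340],None,fx=3,fy=3); 
cv2.imwrite("pics/s3.png",np.hstack([a[:,:,::-1][:420], b[:,120:440,::-1]]))
```

```text
t 6.25 pos [603.4  -9.4  49.3] phi -0.354 q [ 0.25  0.53 -0.26  0.   -0.78  0.96] shift [ -2.1   3.5 -84.7] rot [0. 0. 0.]
```

View pics/s3.png

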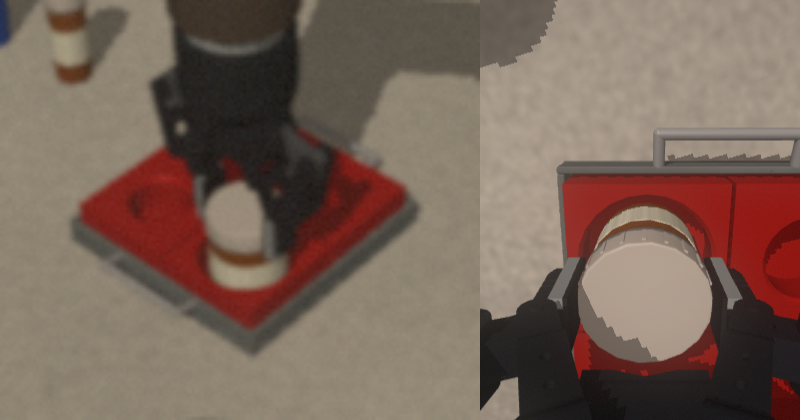

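The jar stands inside the wide well (lid at (645,300) in the right half), free of the rim. Lower the last bit and release.

Emit:
servo_tool([
  [[45,0,0,2,0,0,0],[45,0,0,3,0,0,0],[45,0,0,3,0,0,0]],
])

```text
clock: 6.72
position: [603.5, -9.4, 46.9]
ee_rot: [0.984, -0.176, 0.0, -0.0]
contact_force: [-1.2, -0.6, 2.8]
gripper_width: 52.2
grasp_force: 63.3
```

Emit:
servo_tool([
  [[62,0,0,0,0,0,0],[72,0,0,0,0,0,0],[72,0,0,0,0,0,0],[72,0,0,-10,0,0,0],[72,0,0,-40,0,0,0],[72,0,0,-90,0,0,0],[72,0,0,-140,0,0,0],[72,0,0,-180,0,0,0],[72,0,0,-180,0,0,0]],
])

```text
clock: 7.85
position: [605.4, -9.2, 231.6]
ee_rot: [0.984, -0.176, 0.005, -0.002]
contact_force: [-0.2, -0.3, -0.4]
gripper_width: 72.1
grasp_force: 0.0
```

Run:
```python
from h import *
plan(427.9,-235.9,230,-0.354)
cv2.imwrite("pics/w4.png",arm.get_image("wrist")[:,:,::-1])
```

```text
t 7.85 pos [605.4  -9.2 231.6] phi -0.353 q [ 0.25  0.35 -0.05  0.   -1.16  0.96] shift [-88.1 274.1  -0.5] rot [-0.005 -0.009  0.001]
```

View pics/w4.png

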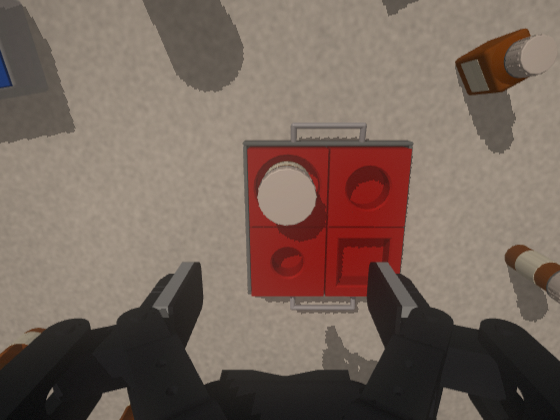

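Jar seated in its well (lid (287,193)). Well rims: middle (367,187), small (287,262), square (362,261), cross (328,227); bottle at (488,68).

Run:
```python
from h import *
p=arm.camera_params("wrist")
for n,u in(("cross",(328,227)),("mid",(367.5,187)),("small",(287.5,262)),("sq",(362,261)),("C",(247.5,147)),("B",(411.5,147)),("D",(252,297)),("A",(402,296.5))): print(n,ray(p,u,34).round(1))
print("jar",ray(p,(287,193),72).round(1))
im=cv2.imread("pics/w4.png"); hsv=cv2.cvtColor(im,cv2.COLOR_BGR2HSV)
m=((hsv[...,1]>170)&((hsv[...,0]<6)|(hsv[...,0]>174))&(hsv[...,2]>70)).astype(np.uint8); m[:,:240]=0;m[:,420:]=0
g=im[...,2]
for n,(a,b,c,d) in(("mid",(335,405,155,220)),("small",(262,315,235,290))):
    c0=cv2.HoughCircles(cv2.GaussianBlur(g[c:d,a:b],(3,3),0),cv2.HOUGH_GRADIENT,2,50,param1=60,param2=12,minRadius=13,maxRadius=26)
    print(n,c0, None if c0 is None else ray(p,c0[0,0,:2]+[a,c],34).round(1))
```

```text
cross [548.4 -36.3  34. ]
mid [574.9 -86.8  34. ]
small [525.7  16.8  34. ]
sq [499.3 -58.4  34. ]
C [653.5  11.3  34. ]
B [ 598.3 -138.1   34. ]
D [499.8  68.1  34. ]
A [443.2 -87.5  34. ]
jar [605.6 -11.8  72. ]
mid [[[33.  33.  23.2]]] [573.8 -87.   34. ]
small [[[25.  27.  14.8]]] [525.9  17.3  34. ]
```

Emit:
servo_tool([
  [[60,-18,57,0,0,0,0],[60,-36,115,0,0,0,0],[60,-55,172,0,0,0,0],[60,-74,230,0,0,0,0],[60,-86,268,0,0,0,0],[60,-88,274,0,0,0,0],[60,-88,274,0,0,0,0],[60,-88,274,0,0,0,0]],
])

```text
clock: 8.9
position: [426.4, -235.2, 225.9]
ee_rot: [0.984, -0.175, -0.0, -0.0]
contact_force: [-0.7, -0.3, -0.5]
gripper_width: 60.3
grasp_force: 0.0
```

Run:
```python
from h import *
plan(427.9,-235.9,230,-0.354)
b=arm.get_image("wrist"); cv2.imwrite("pics/w5.png",b[:,:,::-1])
p=arm.camera_params("wrist"); print(proj(p,[427.9,-235.9,90]),proj(p,[517.5,-367.6,75]))
```

```text
t 8.9 pos [ 426.4 -235.2  225.9] phi -0.353 q [-0.17  0.15 -0.33 -0.   -1.09  1.39] shift [ 1.6  0.1 -4.1] rot [0.    0.001 0.001]
[284.6366616  198.98123579] [404.53179649  31.77497665]
```

View pics/w5.png

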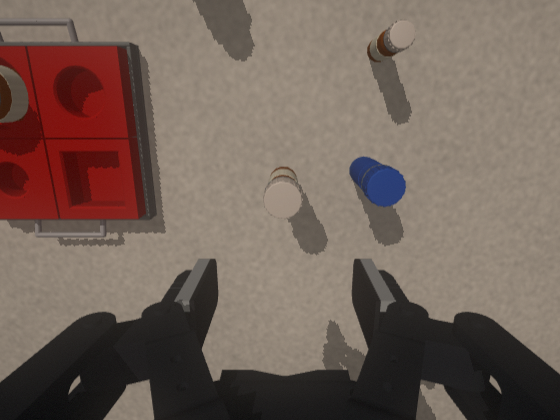

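Tube cap at (283.5,198), as predicted; the vial's cap at (401,35); blue tube at (380,185) is clear of the fingers.

Emit:
servo_tool([
  [[60,2,0,50,0,0,0],[60,2,0,100,0,0,0],[60,2,0,145,0,0,0],[60,2,0,163,0,0,0],[60,2,0,167,0,0,0],[25,2,0,167,0,0,0],[25,2,0,167,0,0,0],[25,2,0,167,0,0,0],[25,2,0,167,0,0,0],[25,2,0,167,0,0,0]],
])

```text
clock: 10.2
position: [428.9, -236.8, 60.4]
ee_rot: [0.984, -0.176, 0.001, 0.0]
contact_force: [-0.0, 2.2, 5.5]
gripper_width: 31.0
grasp_force: 59.8
```

Emit:
servo_tool([
  [[25,0,0,-5,0,0,0],[25,0,0,-15,0,0,0],[25,0,0,-30,0,0,0],[25,0,0,-45,0,0,0],[25,0,0,-60,0,0,0],[25,0,0,-70,0,0,0],[25,0,0,-75,0,0,0],[25,0,0,-75,0,0,0]],
])

```text
clock: 11.2
position: [427.7, -236.6, 134.4]
ee_rot: [0.984, -0.176, 0.0, -0.0]
contact_force: [0.3, -0.6, -0.4]
gripper_width: 31.5
grasp_force: 59.4
```

Run:
```python
from h import *
plan(574.5,-87.5,135,-0.354)
```

```text
t 11.2 pos [ 427.7 -236.6  134.4] phi -0.354 q [-0.17  0.25 -0.46 -0.   -0.86  1.39] shift [  86.1 -190.7   -0.5] rot [-0. -0.  0.]
```

Emit:
servo_tool([
  [[25,6,-13,0,0,0,0],[25,18,-40,0,0,0,0],[25,35,-78,0,0,0,0],[25,53,-116,0,0,0,0],[25,69,-152,0,0,0,0],[25,80,-178,0,0,0,0],[25,85,-188,0,0,0,0],[25,86,-191,0,0,0,0],[25,86,-191,0,0,0,0]],
])

```text
clock: 12.32
position: [573.9, -87.7, 134.2]
ee_rot: [0.984, -0.176, -0.0, 0.0]
contact_force: [0.4, -0.4, -0.6]
gripper_width: 31.4
grasp_force: 59.4
```

Emit:
servo_tool([
  [[25,0,0,6,0,0,0],[25,0,0,18,0,0,0],[25,0,0,32,0,0,0],[25,0,0,44,0,0,0],[25,0,0,53,0,0,0],[25,0,0,59,0,0,0],[25,0,0,62,0,0,0],[25,0,0,62,0,0,0]],
])

```text
clock: 13.32
position: [574.7, -87.2, 72.3]
ee_rot: [0.984, -0.176, 0.0, 0.0]
contact_force: [-0.5, 0.1, 0.6]
gripper_width: 31.5
grasp_force: 59.4
```

Emit:
servo_tool([
  [[25,0,0,2,0,0,0],[25,0,0,3,0,0,0],[25,0,0,3,0,0,0],[38,0,0,3,0,0,0],[48,0,0,2,0,0,0],[48,0,0,0,0,0,0],[48,0,0,-20,0,0,0],[48,0,0,-60,0,0,0],[48,0,0,-110,0,0,0],[48,0,0,-160,0,0,0]],
])

```text
clock: 14.58
position: [574.3, -87.2, 233.7]
ee_rot: [0.984, -0.176, -0.0, 0.0]
contact_force: [1.2, 0.4, -0.7]
gripper_width: 48.0
grasp_force: 0.0
```

Run:
```python
from h import *
plan(517.5,-367.6,230,-0.354)
cv2.imwrite("pics/w6.png",arm.get_image("wrist")[:,:,::-1])
```

```text
t 14.57 pos [574.3 -87.2 233.7] phi -0.354 q [ 0.13  0.31 -0.1  -0.   -1.16  1.09] shift [ 43.9 282.7   3.8] rot [0. 0. 0.]
```

View pics/w6.png

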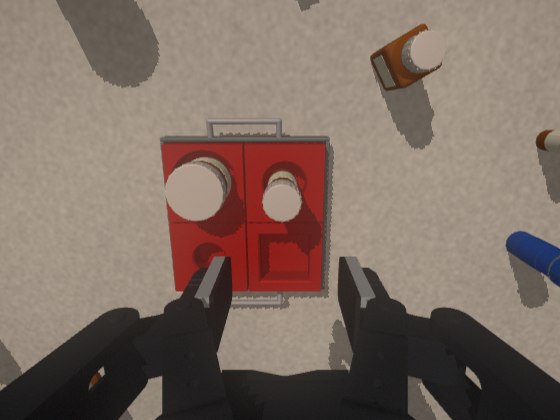

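Tube stands in the middle well (cap (282,200)), jar still seated. On to the vial.

Emit:
servo_tool([
  [[45,9,58,0,0,0,0],[45,18,116,0,0,0,0],[45,27,174,0,0,0,0],[45,36,232,0,0,0,0],[45,43,274,0,0,0,0],[45,44,283,4,0,0,0],[45,44,283,4,0,0,0],[45,44,283,4,0,0,0]],
])

```text
clock: 15.62
position: [518.2, -366.8, 228.3]
ee_rot: [0.985, -0.175, -0.0, -0.0]
contact_force: [-0.6, -0.8, -0.6]
gripper_width: 44.6
grasp_force: 0.0
```

Run:
```python
from h import *
plan(517.5,-367.6,230,-0.354)
b=arm.get_image("wrist"); cv2.imwrite("pics/w7.png",b[:,:,::-1])
p=arm.camera_params("wrist"); print(proj(p,[517.5,-367.6,75]),proj(p,[647.6,-233.7,88]))
```

```text
t 15.62 pos [ 518.2 -366.8  228.3] phi -0.352 q [-0.36  0.4   0.03 -0.   -1.2   1.58] shift [-0.4  1.  -1.7] rot [-0.     0.     0.002]
[285.65003695 196.37148958] [ 69.76641368 106.98569111]
```

View pics/w7.png

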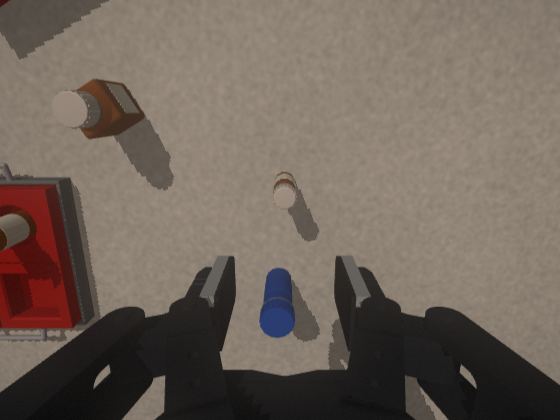

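Vial cap at (285,196), exactly as predicted. Descend and grip its body.

Emit:
servo_tool([
  [[45,0,1,55,0,0,0],[45,0,1,110,0,0,0],[45,0,1,160,0,0,0],[45,0,1,188,0,0,0],[45,0,1,196,0,0,0],[15,0,1,196,0,0,0],[15,0,1,196,0,0,0],[15,0,1,196,0,0,0],[15,0,1,196,0,0,0],[15,0,1,196,0,0,0]],
])

```text
clock: 16.92
position: [518.2, -369.2, 33.7]
ee_rot: [0.984, -0.176, 0.001, 0.0]
contact_force: [0.2, 2.0, 6.0]
gripper_width: 20.2
grasp_force: 59.3
```

Emit:
servo_tool([
  [[15,0,0,-5,0,0,0],[15,0,0,-20,0,0,0],[15,0,0,-40,0,0,0],[15,0,0,-65,0,0,0],[15,0,0,-90,0,0,0],[15,0,0,-110,0,0,0],[15,0,0,-118,0,0,0],[15,0,0,-120,0,0,0],[15,0,0,-120,0,0,0]],
])

```text
clock: 18.05
position: [517.0, -368.7, 151.6]
ee_rot: [0.984, -0.176, -0.001, -0.0]
contact_force: [-0.6, 0.3, 0.4]
gripper_width: 19.7
grasp_force: 58.7
```

Run:
```python
from h import *
plan(526,17,152,-0.354)
```

```text
t 18.05 pos [ 517.  -368.7  151.6] phi -0.354 q [-0.37  0.46 -0.07 -0.   -1.03  1.58] shift [-1.253e+02 -3.648e+02 -2.000e-01] rot [-0.     0.001 -0.   ]
```

Emit:
servo_tool([
  [[15,-6,-18,0,0,0,0],[15,-19,-55,0,0,0,0],[15,-37,-107,0,0,0,0],[15,-56,-163,0,0,0,0],[15,-75,-218,0,0,0,0],[15,-94,-273,0,0,0,0],[15,-110,-320,0,0,0,0],[15,-121,-352,0,0,0,0],[15,-125,-365,0,0,0,0],[15,-125,-365,0,0,0,0]],
])

```text
clock: 19.3
position: [526.3, 17.5, 152.0]
ee_rot: [0.985, -0.175, -0.0, 0.0]
contact_force: [0.3, -0.1, -0.5]
gripper_width: 19.9
grasp_force: 58.7
```

Emit:
servo_tool([
  [[15,0,0,10,0,0,0],[15,0,0,30,0,0,0],[15,0,0,55,0,0,0],[15,0,0,75,0,0,0],[15,0,0,90,0,0,0],[15,0,0,100,0,0,0],[15,0,0,105,0,0,0],[15,0,0,106,0,0,0],[15,0,0,106,0,0,0]],
])

```text
clock: 20.42
position: [527.0, 17.0, 46.8]
ee_rot: [0.984, -0.176, 0.0, -0.0]
contact_force: [-1.6, -0.7, -0.1]
gripper_width: 19.7
grasp_force: 58.7
```

Emit:
servo_tool([
  [[15,0,0,2,0,0,0],[15,0,0,4,0,0,0],[15,0,0,4,0,0,0]],
])

```text
clock: 20.8
position: [527.1, 17.0, 43.7]
ee_rot: [0.984, -0.176, 0.001, -0.0]
contact_force: [-2.7, 0.5, 7.5]
gripper_width: 19.8
grasp_force: 59.6
```

Emit:
servo_tool([
  [[26,0,0,0,0,0,0],[38,0,0,0,0,0,0],[38,0,0,-3,0,0,0],[38,0,0,-20,0,0,0],[38,0,0,-60,0,0,0],[38,0,0,-110,0,0,0],[38,0,0,-160,0,0,0],[38,0,0,-180,0,0,0],[38,0,0,-180,0,0,0]],
])

```text
clock: 21.92
position: [527.4, 17.1, 224.0]
ee_rot: [0.984, -0.176, 0.002, -0.001]
contact_force: [-0.4, 0.8, -1.0]
gripper_width: 37.7
grasp_force: 0.0
```

Run:
```python
from h import *
plan(647.6,-233.7,230,-0.354)
```

```text
t 21.93 pos [527.4  17.1 224. ] phi -0.354 q [ 0.34  0.22 -0.24  0.   -1.1   0.88] shift [199.7 193.6  -5.9] rot [-0.003 -0.003  0.   ]
```

Emit:
servo_tool([
  [[55,42,41,0,0,0,0],[55,84,82,0,0,0,0],[55,126,122,-3,0,0,0],[55,165,160,-6,0,0,0],[55,190,185,-6,0,0,0],[55,200,194,-6,0,0,0],[55,200,194,-6,0,0,0],[55,200,194,-6,0,0,0]],
])

```text
clock: 22.92
position: [646.6, -233.2, 227.9]
ee_rot: [0.984, -0.175, -0.001, -0.0]
contact_force: [0.2, 0.5, -0.4]
gripper_width: 55.1
grasp_force: 0.0
```

Run:
```python
from h import *
plan(647.6,-233.7,230,-0.354)
b=arm.get_image("wrist"); cv2.imwrite("pics/w8.png",b[:,:,::-1])
p=arm.camera_params("wrist"); print(proj(p,[647.6,-233.7,88]))
c=cv2.resize(b[130:270,220:410],None,fx=4,fy=4,interpolation=cv2.INTER_CUBIC)
cv2.imwrite("pics/w8c.png",c[:,:,::-1])
```

```text
t 22.93 pos [ 646.6 -233.2  227.9] phi -0.353 q [-0.11  0.5   0.18 -0.   -1.25  1.33] shift [ 1.1  0.1 -2.1] rot [-0.     0.001  0.001]
[284.68311018 198.35534588]
```

View pics/w8c.png

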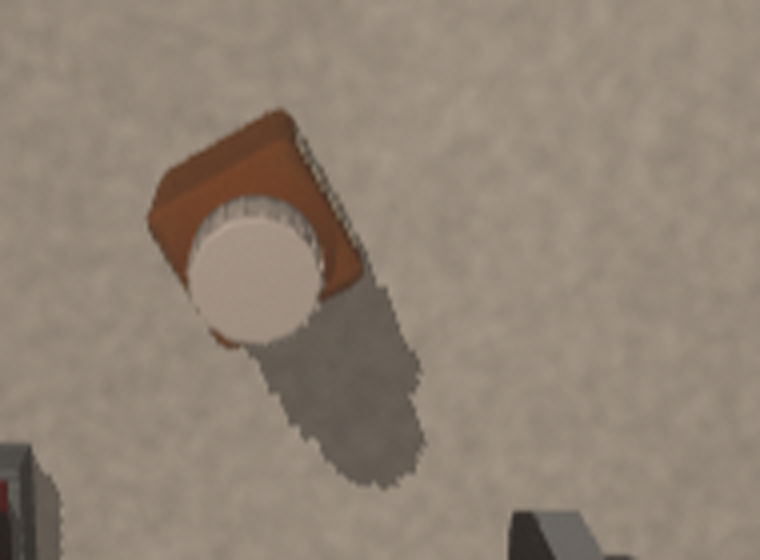

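Bottle cap centre at image (284,200), as predicted; its body edges lie about 30° from the tool's y (toward x). Turn the tool by −0.52 rad to match, then grip the cap.

Emit:
servo_tool([
  [[55,0,0,20,0,0,-0.17],[55,0,0,50,0,0,-0.34],[55,0,0,90,0,0,-0.5],[55,0,0,130,0,0,-0.52],[55,0,0,158,0,0,-0.52],[55,0,0,166,0,0,-0.52],[55,0,0,166,0,0,-0.52],[22,0,0,166,0,0,-0.52],[22,0,0,166,0,0,-0.52],[22,0,0,166,0,0,-0.52]],
])

```text
clock: 24.22
position: [648.2, -234.3, 64.4]
ee_rot: [0.997, 0.083, 0.002, 0.0]
contact_force: [-0.8, 2.8, 5.7]
gripper_width: 27.3
grasp_force: 58.9
```

Emit:
servo_tool([
  [[22,0,0,0,0,0,0],[22,0,0,0,0,0,0],[22,0,0,-5,0,0,0],[22,0,0,-20,0,0,0],[22,0,0,-45,0,0,0],[22,0,0,-75,0,0,0],[22,0,0,-100,0,0,0],[22,0,0,-115,0,0,0],[22,0,0,-120,0,0,0],[22,0,0,-120,0,0,0]],
])

```text
clock: 25.48
position: [646.7, -234.4, 181.8]
ee_rot: [0.997, 0.083, -0.0, -0.0]
contact_force: [-0.3, -0.1, -1.8]
gripper_width: 27.0
grasp_force: 59.0
```

Run:
```python
from h import *
plan(498,-59,182,-0.355)
```

```text
t 25.48 pos [ 646.7 -234.4  181.8] phi 0.166 q [-0.11  0.53  0.11 -0.   -1.16  1.85] shift [-117.7 -197.5   -0. ] rot [-0.     0.001  0.521]
```

Emit:
servo_tool([
  [[22,-6,-10,0,0,0,0.03],[22,-19,-32,0,0,0,0.1],[22,-37,-62,0,0,0,0.2],[22,-58,-97,0,0,0,0.3],[22,-80,-134,0,0,0,0.4],[22,-99,-166,0,0,0,0.47],[22,-112,-188,0,0,0,0.51],[22,-118,-197,0,0,0,0.52],[22,-118,-197,0,0,0,0.52],[22,-118,-197,0,0,0,0.52]],
])

```text
clock: 26.72
position: [498.7, -60.1, 182.1]
ee_rot: [0.984, -0.176, -0.0, 0.0]
contact_force: [0.4, 0.3, -1.6]
gripper_width: 27.3
grasp_force: 59.2
```

Emit:
servo_tool([
  [[22,0,0,8,0,0,0],[22,0,0,25,0,0,0],[22,0,0,45,0,0,0],[22,0,0,60,0,0,0],[22,0,0,68,0,0,0],[22,0,0,70,0,0,0],[22,0,0,70,0,0,0]],
])

```text
clock: 27.6
position: [498.4, -59.8, 112.5]
ee_rot: [0.984, -0.176, 0.0, -0.0]
contact_force: [-0.5, 0.0, -1.0]
gripper_width: 27.4
grasp_force: 59.2
```

Run:
```python
from h import *
plan(498,-59,182,-0.355)
a=arm.get_image("scene"); b=arm.get_image("wrist")
a=cv2.resize(a[150:290,180:340],None,fx=3,fy=3); 
cv2.imwrite("pics/s9.png",np.hstack([a[:,:,::-1][:420], b[:,120:440,::-1]]))
```

```text
t 27.6 pos [498.4 -59.8 112.5] phi -0.354 q [ 0.2   0.3  -0.45  0.   -0.81  1.01] shift [ -0.6  -0.6 -69.5] rot [-0.    -0.     0.001]
```

View pics/s9.png

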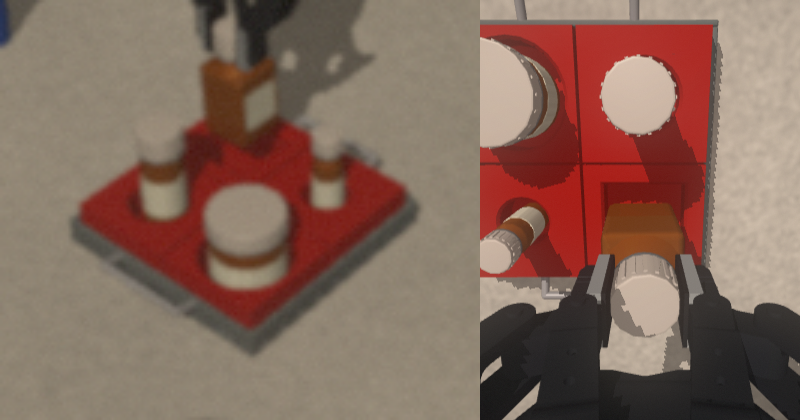

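The jar, tube and vial stand in their wells. The bottle hangs above the square well (edges x 602–685), aligned and centred. Lower it.

Emit:
servo_tool([
  [[22,0,0,5,0,0,0],[22,0,0,12,0,0,0],[22,0,0,20,0,0,0],[22,0,0,27,0,0,0],[22,0,0,32,0,0,0],[22,0,0,35,0,0,0],[22,0,0,37,0,0,0],[22,0,0,38,0,0,0],[22,0,0,38,0,0,0]],
])

```text
clock: 28.82
position: [498.3, -59.7, 74.5]
ee_rot: [0.984, -0.176, 0.0, -0.0]
contact_force: [-0.5, 0.1, -1.6]
gripper_width: 27.1
grasp_force: 59.3
```

Emit:
servo_tool([
  [[22,0,0,1,0,0,0],[22,0,0,2,0,0,0],[22,0,0,2,0,0,0]],
])

```text
clock: 29.2
position: [498.9, -59.7, 74.3]
ee_rot: [0.984, -0.175, 0.001, 0.0]
contact_force: [-2.5, 2.5, 10.2]
gripper_width: 27.4
grasp_force: 60.3
```

Contact with the floor. Release, rise.

Emit:
servo_tool([
  [[34,0,0,-1,0,0,0],[46,0,0,-1,0,0,0],[46,0,0,-3,0,0,0],[46,0,0,-20,0,0,0],[46,0,0,-60,0,0,0],[46,0,0,-110,0,0,0],[46,0,0,-150,0,0,0],[46,-60,0,-170,0,0,0],[46,-60,0,-170,0,0,0],[46,-60,0,-170,0,0,0]],
])

```text
clock: 30.45
position: [441.8, -38.8, 242.5]
ee_rot: [0.984, -0.176, 0.0, -0.0]
contact_force: [0.5, 0.2, -0.4]
gripper_width: 45.8
grasp_force: 0.0
```

Run:
```python
from h import *
a=arm.get_image("scene"); b=arm.get_image("wrist")
a=cv2.resize(a[150:290,180:340],None,fx=3,fy=3); 
cv2.imwrite("pics/s10.png",np.hstack([a[:,:,::-1][:420], b[:,120:440,::-1]]))
```

```text
(no output)
```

View pics/s10.png

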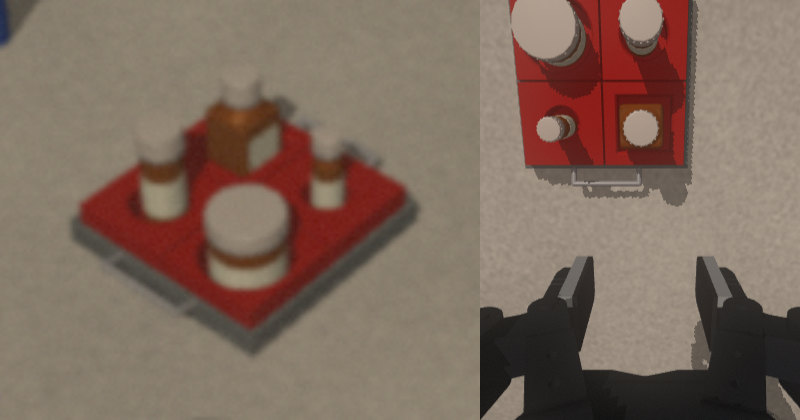

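All four stand upright in their wells, with the bottle centred and square at (641,128); the gripper is clear.

```bash
python3 -c "
from bench import arm
print(arm.job_done())"
```

```text
the job is handed in; nothing more can be done
None
```

I put the jar, bottle, tube and vial upright in their own wells, left the open jar and open tube alone, and handed the job in at about 30.6 s; the hand-in gave no verdict back.

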